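# Complete the sampling kit

## Robot

A 6-joint arm with a two-finger parallel gripper is mounted at the origin on a cart in front of the work surface, level with it; the furniture and walls round the work are solid. World frame = base frame: x ahead of the robot, y to its left, z up, the work surface at z = 0. Lengths are in m, angles in degrees, forces in N, time in s.
With the tool pointing down it reaches from about 0.4 to 0.825 m from the base axis. Payload 7 kg.
Tool frame: the origin (TCP) lies midway between the tips of the shut fingers; the grasp point (between the pads) lies 19 mm behind it; z points along the fingers, y is the line along which they close (so a half turn about z gives the same grasp; the last joint's range is limited). The gripper opens to 88 mm and grips with 3 to 60 N. Pads are 19 mm wide; open, the fingers measure 130 mm over their backs; the gripper's body (78 mm by 193 mm) begins 47 mm behind the grasp point.
Start: joints at [-59.811, 20.546, 0.682, 0, -70.136, -16.507], TCP at [0.16, -0.656, 0.227] pointing down, gripper open.
Joint ranges: [-176.03, 176.03], [-82.01, 121.73], [-58.28, 71.71], [-173.87, 95.51], [-174.79, -0.11], [-173.66, 173.66]. Speed limits (degrees/s): [136.94, 136.94, 172.46, 180, 180, 180].

## Interface

Orientations are given as a 3x3 rotation matrix whose columns are the frame's x, y, z axes.
In Python, from rig import robot gives the robot as it stands. Calls block until the motion is done:
- robot.goto(position, orientation): joint-space move of the TCP to a pose.
- robot.servo_line(position, ori=None, speed=0.15): straight line of the TCP; ori=None keeps the orientation; speed is the mean speed in m/s.
- robot.movej(angles): joint-space move.
- robot.move_gripper(opening): opening from 0.0 (shut) to 1.0 (fully open); the grip force is fixed at half the most; returns when the fingers have stopped.
- robot.dwell(seconds).
- robot.ik(position, orientation): joint angles nearest the present ones, or None.
- robot.grab_frame(name): name is "scene" or "top"; returns (picture, depth): 400x640x3 uint8, red, green, blue; 400x640 float32, m along the optical axis (not along the pixel's ray), 0 where there is no reading.
- robot.camera_info(name): a dict with "vfov" (degrees; the focal length in pixels is half the picture's height over the tangent of half this angle, whatever the lens; pixels are square), "cx", "cy" (the principal point, pixels), "view" (4x4, takes a point from world to camera coordinates). Camera axes: x right, y down, z forward; pixel columns grow to the right and rows downward; lengths in m; the calibration is good to about 2 mm. A picture is of the moment at which its call begins. camera_info takes no time and is no camera call.
A pose or a line that the arm cannot do raises robot.Unreachable and nothing moves.
- robot.job_done(): hands the job in; it is judged then, once.
Readings, each from a call of its own:
- robot.read_t(): time.
- robot.read_qpos(): joint angles.
- robot.read_qvel(): joint speeds.
- robot.read_effort(): joint torques, N m.
- robot.read_position(): TCP position.
- robot.read_tcp_rot(): TCP orientation.
- robot.read_force(): force on the tool from outside, world axes, zero at the start.
- robot.read_ft_torque(): the same for the moment, N m.
- robot.read_grip_width(): opening from 0.0 (shut) to 1.0 (fully open).
- robot.read_finger_force(): force on a finger pad.
Only numpy, scipy, OpenCV 4.12 (cv2) and the standard library are available. Lean on these libraries where they do the work, as an engineer would, in place of code of your own. Each camera call takes 0.05 s, during which the arm holds its last target. There are 200 camera calls.

## Task

The sampling kit in the three-compartment tray must hold exactly one of each: one tall black-lidded sample jar, one rubber pipette bulb and one timer. See what the tray already holds, take the one kind that is missing from the stock board and set it down (do not drop it) upright in the empty compartment. There are two such jars: leave the surplus one standing where it is on the board.

Things in the scene. Friction and masses are not known exactly. Their poses are not given: they have to be found in the camera images.
- kit_tray: fixed low aluminium tray, 104 (x) by 292 (y) mm, walls 30 mm high, floor 3 mm above the worktop; origin: centre of its underside. Three compartments, each 96 by 92 mm inside, centred at y = -96, 0, +96 mm on its y axis. The one at y = -96 mm starts empty; of the others one holds the kit's timer (white, 62 x 62 x 20 mm), one a tall jar or the bulb. Turned any way round
- jar_a: tall sample jar with a black screw lid, one of two identical ones, round, 55 mm across the lid, 90 mm high (lid from 72 to 90 mm, body 52 mm across), 0.12 kg. Origin: centre of its underside, z up. Stands in the kit tray or on the 3 mm thick stock board
- jar_b: tall sample jar with a black screw lid, the other of the two identical ones, round, 55 mm across the lid, 90 mm high (lid from 72 to 90 mm, body 52 mm across), 0.12 kg. Origin: centre of its underside, z up. Stands in the kit tray or on the 3 mm thick stock board
- bulb: dark red rubber pipette bulb (rigid here), neck up: body 56 mm across and 58 mm high, neck 20 mm across from there to 84 mm, 0.06 kg. Origin: centre of its underside, z up. Stands in the tray or on the stock board (grey, 200 x 280 mm, 3 mm thick, right of the tray); bulb and tall jars are 90 mm or more apart at the start. A spare timer and a small red-lidded jar, 55 mm high, also on the board are not needed

How it is judged (in metres and radians):
At the end, for the whole second after the job is handed in: The bulb and exactly one of the two tall jars stand in the tray's compartments, on its floor (underside less than 11 mm above it), upright within 10 degrees and at rest; the other jar stands upright within 30 mm of where it was at the start (x of bulb in the frame of kit_tray between -0.048 and 0.048 m and y of bulb in the frame of kit_tray between -0.142 and 0.142 m and z of bulb in the frame of kit_tray below 0.014 m and angle between bulb's own z axis and vertical below 0.17 rad and ((x of jar_a in the frame of kit_tray between -0.048 and 0.048 m and y of jar_a in the frame of kit_tray between -0.142 and 0.142 m and z of jar_a in the frame of kit_tray below 0.014 m and angle between each of jar_a, jar_b's own z axis and vertical below 0.17 rad and distance of jar_b from where it was at the start of the episode below 0.03 m and not (x of jar_b in the frame of kit_tray between -0.048 and 0.048 m and y of jar_b in the frame of kit_tray between -0.142 and 0.142 m and z of jar_b in the frame of kit_tray below 0.014 m and angle between jar_b's own z axis and vertical below 0.17 rad)) or (x of jar_b in the frame of kit_tray between -0.048 and 0.048 m and y of jar_b in the frame of kit_tray between -0.142 and 0.142 m and z of jar_b in the frame of kit_tray below 0.014 m and angle between each of jar_b, jar_a's own z axis and vertical below 0.17 rad and distance of jar_a from where it was at the start of the episode below 0.03 m and not (x of jar_a in the frame of kit_tray between -0.048 and 0.048 m and y of jar_a in the frame of kit_tray between -0.142 and 0.142 m and z of jar_a in the frame of kit_tray below 0.014 m and angle between jar_a's own z axis and vertical below 0.17 rad))) and linear speed of each of jar_a, jar_b, bulb below 0.02 m/s and angular speed of each of jar_a, jar_b, bulb below 0.3 rad/s); the robot touches nothing.
It fails at once if jar_a is dropped: it is more than 60 mm above the worktop with no finger holding it (height (world z) of jar_a above 0.06 m and contact force between the fingers and jar_a below 0.05 N).
It fails at once if jar_b is dropped: it is more than 60 mm above the worktop with no finger holding it (height (world z) of jar_b above 0.06 m and contact force between the fingers and jar_b below 0.05 N).
It fails at once if the bulb is dropped: it is more than 60 mm above the worktop with no finger holding it (height (world z) of bulb above 0.06 m and contact force between the fingers and bulb below 0.05 N).
It also fails if it takes over 38 s, if anything falls off the work surface, if the arm or the gripper's body presses on something with over 40 N, if the wrist force passes 120 N, or if a joint passes its speed limit or range.

## Working session

There is one attempt and no reset: what is moved stays moved. The work goes in short steps, each a Python script; the robot and the scene stay as the last script left them, time stands still between calls to the robot, and variables do not carry over. Pictures are saved under pics/ and viewed, at most 10 in all, crops included, and the job is handed in when it is done.

```bash
mkdir -p pics; ls
python3 - <<'E'
from rig import robot
import cv2,numpy as np
for n in("top","scene"):
    p,d=robot.grab_frame(n); cv2.imwrite(f"pics/{n}0.png",p[:,:,::-1]); np.savez(f"{n}0.npz",p=p,d=d)
    print(robot.camera_info(n), (d>0).mean())
E
```

```text
pics
{'vfov': 52.50827607785135, 'cx': 319.8028300266457, 'cy': 204.07528056401034, 'view': array([[ 1.85451492e-02, -9.99822965e-01,  3.18063284e-03,
        -4.22978213e-02],
       [-9.85184883e-01, -1.88159033e-02, -1.70460281e-01,
         4.95194462e-01],
       [ 1.70489950e-01,  2.76999505e-05, -9.85359415e-01,
         8.50984566e-01],
       [ 0.00000000e+00,  0.00000000e+00,  0.00000000e+00,
         1.00000000e+00]])} 0.99590234375
{'vfov': 42.2000521629491, 'cx': 324.7144276518513, 'cy': 193.94480965306263, 'view': array([[-0.61202615, -0.79082319, -0.00476169,  0.28261205],
       [-0.43106496,  0.33864148, -0.83636413,  0.27915713],
       [ 0.66302865, -0.50982412, -0.54815361,  0.94795054],
       [ 0.        ,  0.        ,  0.        ,  1.        ]])} 0.99601171875
```

View pics/top0.png

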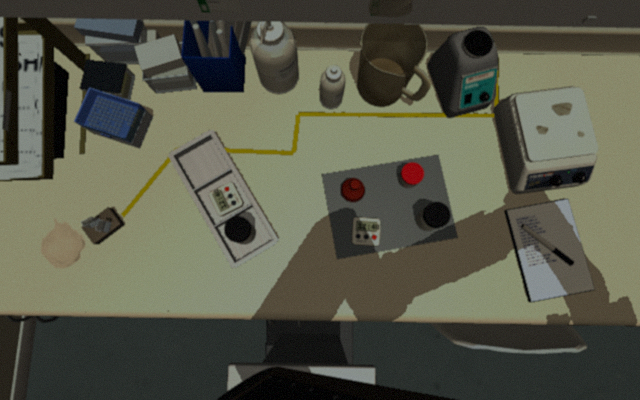

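View pics/scene0.png

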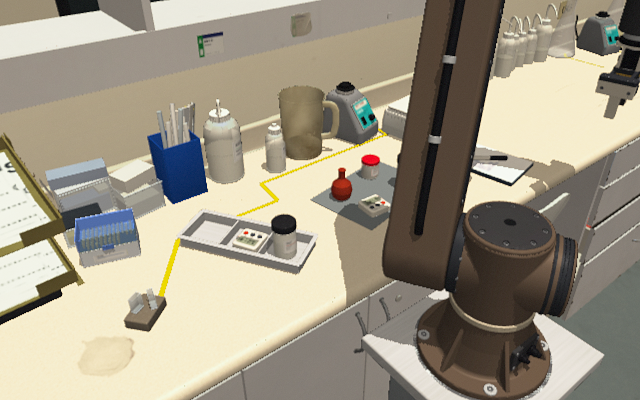

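The tray holds a jar (238,228) and a timer (227,197), and its top-left compartment (~200,160) is empty. So the bulb is the missing kind; it stands on the board at (352,189). The surplus jar stands at (436,215). I'll locate the bulb and tray next.

```bash
cat > h.py <<'E'
import numpy as np,cv2
from rig import robot
def cloud(n,d):
    c=robot.camera_info(n); f=200/np.tan(np.radians(c["vfov"]/2)); v,u=np.mgrid[:400,:640]
    P=np.dstack([(u-c["cx"])/f*d,(v-c["cy"])/f*d,d])
    V=c["view"]; return (P-V[:3,3])@V[:3,:3]
def ray(n,u,v,z):
    c=robot.camera_info(n); f=200/np.tan(np.radians(c["vfov"]/2)); V=c["view"]
    r=np.array([(u-c["cx"])/f,(v-c["cy"])/f,1])@V[:3,:3]; o=-V[:3,:3].T@V[:3,3]
    return o+r*(z-o[2])/r[2]
def bulb(n,p,d,box):
    W=cloud(n,d); h=cv2.cvtColor(p,cv2.COLOR_RGB2HSV)
    m=((h[...,0]<10)|(h[...,0]>170))&(h[...,1]>130)&(h[...,2]>30)&(d>0)
    b=np.zeros_like(m); b[box[1]:box[3],box[0]:box[2]]=1; return W[m&b]
E
python3 - <<'E'
from h import *
np.set_printoptions(precision=4,suppress=True)
for n,b in(("top",(335,170,372,207)),("scene",(322,160,357,205))):
    z=np.load(n+"0.npz"); Q=bulb(n,z["p"],z["d"],b)
    print(n,len(Q),"min",Q.min(0),"max",Q.max(0))
    for lo in(0.01,.03,.05,.065,.08):
        q=Q[(Q[:,2]>lo)&(Q[:,2]<lo+.015)]; 
        if len(q): print(lo,len(q),(q.min(0)+q.max(0))/2,np.ptp(q,0))
z=np.load("top0.npz"); W=cloud("top",z["d"])
for u,v in((170,152),(214,131),(279,241),(235,267)): print(ray("top",u,v,.03))
# rim
m=(abs(W[...,2]-.028)<.007); m[:125]=0;m[270:]=0;m[:,:160]=0;m[:,290:]=0
pts=W[m][:,:2]; r=cv2.minAreaRect((pts*1000).astype(np.float32)); print(len(pts),r)
print(W[160,200],W[235-8,238],W[215,436])
E
python3 -c "
import cv2
p=cv2.imread('pics/top0.png')[110:280,150:470];cv2.imwrite('pics/c.png',cv2.resize(p,None,fx=2.5,fy=2.5,interpolation=2))"
```

```text
top 426 min [ 0.5054 -0.1315  0.0033] max [ 0.5656 -0.0813  0.0919]
0.03 66 [ 0.5309 -0.1066  0.0378] [0.051  0.0498 0.0143]
0.05 156 [ 0.5295 -0.1042  0.0562] [0.0403 0.0418 0.012 ]
0.065 10 [ 0.5265 -0.1035  0.0709] [0.0063 0.0125 0.0099]
0.08 71 [ 0.5318 -0.1055  0.0875] [0.0193 0.0194 0.0087]
scene 434 min [ 0.5049 -0.1291  0.0075] max [ 0.5457 -0.0797  0.0935]
0.01 61 [ 0.5239 -0.1022  0.0178] [0.035  0.0402 0.0141]
0.03 111 [ 0.5243 -0.1031  0.0373] [0.0387 0.0468 0.0141]
0.05 121 [ 0.5271 -0.106   0.0575] [0.0373 0.0422 0.0147]
0.065 32 [ 0.5291 -0.1065  0.0726] [0.0152 0.0153 0.0145]
0.08 39 [ 0.5312 -0.1061  0.0868] [0.0183 0.0201 0.0134]
[0.6122 0.3112 0.03  ]
[0.6643 0.214  0.03  ]
[0.4139 0.0552 0.03  ]
[0.3557 0.1489 0.03  ]
2254 ((510.618896484375, 187.854248046875), (306.7366638183594, 118.12641906738281), 32.58618927001953)
[0.6026 0.2502 0.0017] [0.4363 0.1346 0.0913] [ 0.469  -0.2741  0.0921]
```

View pics/c.png

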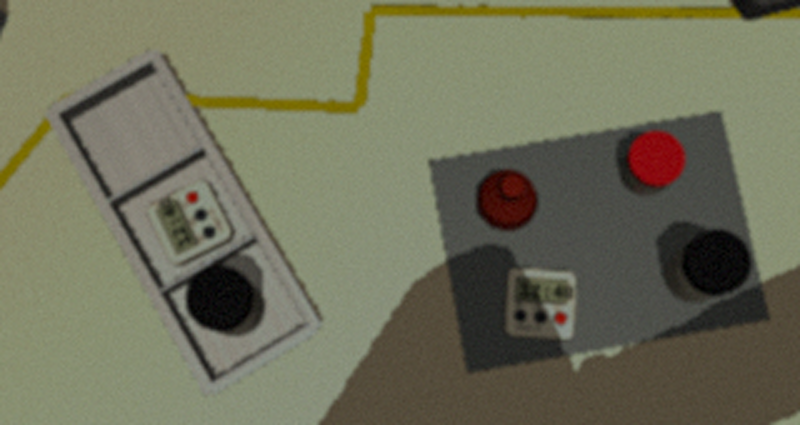

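Run:
```python
from h import *
R=np.diag([1.,-1,-1]); b=[.531,-.1055]
print(robot.read_qpos(), robot.ik([*b,.2],R), robot.ik([*b,.2],np.diag([-1.,1,-1])))
robot.goto([*b,.2],R)
robot.move_gripper(.75)
robot.servo_line([*b,.066])
print(robot.read_position(),robot.read_force(),robot.read_t())
robot.move_gripper(0)
print(robot.read_grip_width(),robot.read_finger_force())
robot.servo_line([*b,.111],speed=.1)
print(robot.read_grip_width(),robot.read_finger_force(),robot.read_force(),robot.read_t())
p,d=robot.grab_frame("scene"); cv2.imwrite("pics/s1.png",p[:,:,::-1])
```

```text
[-5.98109655e+01  2.05872115e+01  6.42258431e-01 -1.87721297e-02
 -7.01362029e+01 -1.65071594e+01] [  9.51206272   9.12443021 -18.47033748   0.         -62.40523231
  80.48793728] [  9.51206272   9.12443021 -18.47033748   0.         -62.40523231
 -99.51206272]
[ 0.53163924 -0.10547196  0.06674145] [-0.16327407 -0.8668624   0.20933007] 4.1333
0.2112461344404632 29.981328902749738
0.21314248282649847 29.976992843032804 [ 0.28432228  0.18242729 -1.2337116 ] 5.55
```

View pics/s1.png

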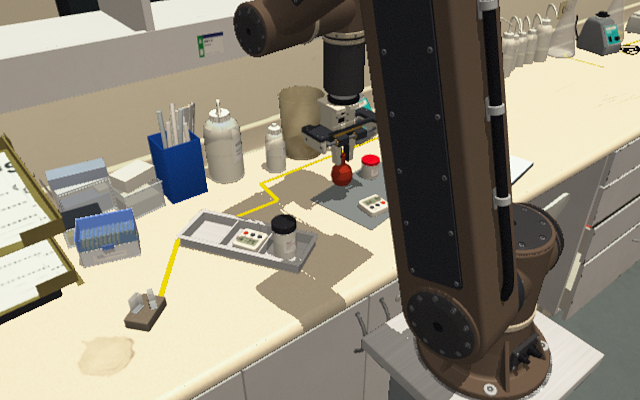

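The bulb is held by its neck, at about (342,172). I'll carry it to above the compartment and check before lowering.

Run:
```python
from h import *
robot.servo_line([.593,.234,.116],speed=.12)
print(robot.read_position(),robot.read_grip_width(),robot.read_t())
p,d=robot.grab_frame("scene"); np.savez("s2.npz",p=p,d=d)
cv2.imwrite("pics/s2.png",cv2.resize(p[150:300,130:350,::-1],None,fx=3.6,fy=3.6,interpolation=2))
Q=bulb("scene",p,d,(165,150,330,260)); print(len(Q),Q.min(0),Q.max(0))
```

```text
[0.59298287 0.23375419 0.1160761 ] 0.21359364276471393 8.625
557 [0.52809057 0.17408145 0.01684155] [0.63207992 0.25824639 0.15178456]
```

View pics/s2.png

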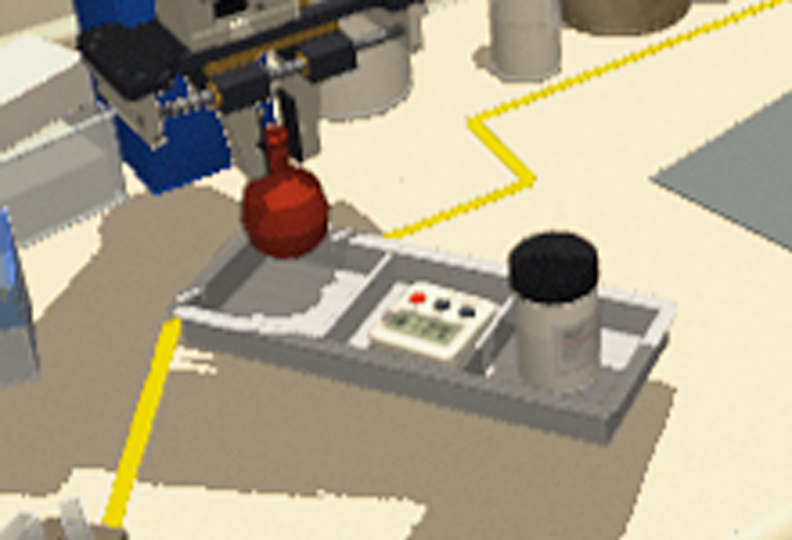

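The bulb hangs above the empty compartment, at about crop (285,210). I'll cross-check the compartment with the scene view, then lower.

Run:
```python
from h import *
g=lambda u,v: ray("scene",130+u/3.6,150+v/3.6,.03)[:2]
a,b,c=g(332,333),g(387,255),g(178,312)
ax=np.array([.845,.535]); m=(a+b)/2; print(a,b,c,m, m+.048*ax)
e=m+.048*ax; t=np.array([.593,.234])
if np.linalg.norm(e-t)<.015:
    t=(t+e)/2; robot.servo_line([*t,.085],speed=.1)
    z=.085; f0=robot.read_force()[2]
    while z>.062:
        z-=.002; robot.servo_line([*t,z],speed=.03); f=robot.read_force()[2]-f0
        if f>2: break
    print(t,z,f,robot.read_position(),robot.read_t(),robot.read_grip_width())
    p,d=robot.grab_frame("scene")
    cv2.imwrite("pics/s3.png",cv2.resize(p[150:300,130:350,::-1],None,fx=3.6,fy=3.6,interpolation=2))
```

```text
[0.52600509 0.23967446] [0.57674534 0.17176639] [0.60485612 0.30604705] [0.55137521 0.20572042] [0.59193521 0.23140042]
[0.59246761 0.23270021] 0.06499999999999999 4.939072542380083 [0.59313293 0.23286528 0.06590269] 11.6333 0.21083596275197253
```

View pics/s3.png

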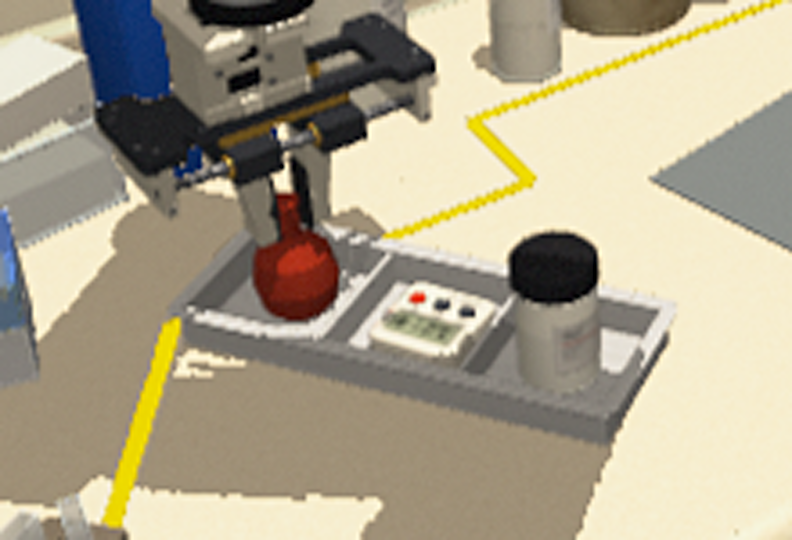

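Contact came at the expected height, with the bulb seated inside the compartment. Releasing now.

Run:
```python
from h import *
robot.move_gripper(.6)
x=robot.read_position()
robot.servo_line([x[0],x[1],.2],speed=.1)
robot.goto([.5,-.05,.25],np.diag([1.,-1,-1]))
p,d=robot.grab_frame("scene")
print(robot.read_t()); Q=bulb("scene",p,d,(175,150,250,260)); 
for lo in(.03,.05,.075):
    q=Q[(Q[:,2]>lo)&(Q[:,2]<lo+.015)]; print((q.min(0)+q.max(0))/2)
print(Q.max(0))
cv2.imwrite("pics/s4.png",p[:,:,::-1])
```

```text
15.1667
[0.58353211 0.23106929 0.03746965]
[0.58974536 0.23210928 0.05716814]
[0.59340879 0.23012008 0.08243442]
[0.60877179 0.25665185 0.09309543]
```

View pics/s4.png

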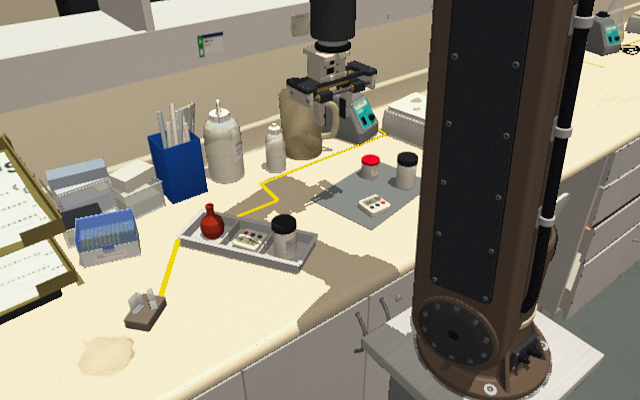

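The bulb stands upright in its compartment (211,222), the kit jar is at (284,235), and the surplus jar is still on the board (406,170). The gripper is clear.

```bash
python3 -c "
from rig import robot
print(robot.job_done())"
```

```text
the job is handed in; nothing more can be done
None
```

I set the missing pipette bulb down upright in the empty compartment, left the surplus jar untouched on the board, and handed the job in at about 15 s; no verdict was returned.

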